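Line up the seasonings by height

ROBOT

A 6-joint arm with a two-finger parallel gripper is mounted at the origin on a cart in front of the work surface, level with it; the furniture and walls round the work are solid. World frame = base frame: x ahead of the robot, y to its left, z up, the work surface at z = 0. Lengths are in m, angles in rad, forces in N, time in s.
With the tool pointing down it reaches from about 0.425 to 0.95 m from the base axis. Payload 3.5 kg.
Tool frame: the origin (TCP) lies between the finger pads; the fingertips stand 17 mm ahead of it and the grasp point (between the pads) lies 2 mm behind it; z points along the fingers, y is the line along which they close (so a half turn about z gives the same grasp; the last joint's range is limited). The gripper opens to 85 mm and grips with 20 to 120 N. Pads are 22 mm wide; open, the fingers measure 114 mm over their backs; the gripper's body (76 mm by 85 mm) begins 54 mm behind the grasp point. The pads swing forward as they close: fully open they stand 13 mm farther back than shut.
Start: joints at [0.991, 0.286, 1.577, -0, 1.279, -0.15], TCP at [0.281, 0.614, 0.248] pointing down, gripper open.
Joint ranges: [-2.77, 2.77], [-0.9, 2.22], [0.21, 2.48], [-1.53, 4.67], [0.24, 2.81], [-2.84, 2.84]. Speed limits (rad/s): [2.79, 2.79, 3.14, 3.14, 3.14, 3.14].

INTERFACE

Orientations are given as a unit quaternion [x, y, z, w].
In Python, from workcell import manip gives the robot as it stands. The module is installed in compiled form; this text tells all that it offers.
- The arm moves only by the tool servo_tool, never from a script. Its argument "increments" is a list of rows, each a list of 7 numbers: the turn, a rotation vector about the world's x, y, z in rad, then the shift along the world's x, y, z in m, then the opening, from 0 (shut) to 1 (fully open). A call has 1 to 10 rows; each row is the pose to reach, as a shift and turn from the pose commanded when the call began; what a row does not reach only later rows make up. A row lasts 1/10 s, in which the tool goes at most 50 mm and 8.59 degrees, less where a joint would pass 70% of its speed; a pose out of reach is approached as far as the arm can. A call with a gripper value outside its range is refused whole. The fingers move at their own pace and stop on an object; "grip_force" is the grip in N (left out, the last holds). Time passes only in rows, so rows that repeat a pose let the fingers close. It gives the time, the measured TCP pose, the force, the opening and the grip force at its end, in the units of the state.
- manip.observe(): the state, without advancing time (a new reading comes with each control period).
- manip.read_camera(name): name is "scene" or "top"; returns a dict with "pixels" (384x512x3 uint8, red, green, blue), "intrinsics" (3x3 intrinsics, pixels), "R" (3x3) and "t" (3): a world point X has camera coordinates R X + t. Camera axes: x right, y down, z forward; pixel columns grow to the right and rows downward; lengths in m; the calibration is good to about 2 mm. A picture is of the moment at which its call begins. There is no depth.
- manip.job_done(): hands the job in; it is judged then, once.
Trained networks look in a picture, given as the dict that the camera call returned (one of the last four; its "shot" number tells which), for a name from the list of things; names that differ only in an ending like _2 or _b are one class to them, and where a whole thing is asked for, a point or a joint stands for the part that bears it (a point fixed in the world has none). Each returns a list of dicts, best first, with "score" (0 to 1); they miss things now and then, are a little off and sometimes report something else, mostly with a low value. They report only what shows in the picture. A call takes as long as a camera call.
- manip.look_for(thing, picture): "rect" ([left, top, width, height] in pixels, round what is visible of it).
- manip.tip_of(thing, picture): "uv" ([column, row] in pixels: a listed point, or the origin of a listed thing).
The state is a dict: "t": time; "joint_positions": joint angles; "qvel": joint speeds; "joint_efforts": joint torques, N m; "eef_pos": TCP position; "tool_rot": TCP orientation; "ft_force": force on the tool from outside, world axes, zero at the start; "wrist_torque": the same for the moment, N m; "width": finger opening in m; "gripper_force": force on a finger pad.
Only numpy, scipy, OpenCV 4.12 (cv2) and the standard library are available. Lean on these libraries where they do the work, as an engineer would, in place of code of your own. Each camera call takes 0.05 s, during which the arm holds its last target. There are 200 camera calls.

TASK

The spice jar, salt shaker, herb tin and pepper mill stand in front of a row of four slate coasters: line them up on the coasters in order of height, one upright in the middle of each coaster: the tallest at the end where the kitchen timer stands, stepping down to the shortest at the spoon rest's end. Leave the timer and the spoon rest where they are.

Things in the scene. Friction and masses are not known exactly. Their poses are not given: they have to be found in the camera images.
- jar_center (a point): Squat round spice jar, amber glass with a ribbed red screw lid: 60 mm tall, 52 mm in diameter (lid 51 mm, from 42 mm up). The shortest. Grip it across the upper half. Origin of this point: on its axis, half-way up (30 mm above its underside); z up along the axis.
- salt_center (a point): Salt shaker, clear glass body with a pale grey domed cap: 90 mm tall, body 44 mm in diameter at its widest, cap 34 mm (above about 74 mm). Second shortest. Grip it about 55 mm above its underside. Origin of this point: on its axis, half-way up (45 mm above its underside); z up along the axis.
- tin_center (a point): Plain round herb tin, green with a cream paper band and a steel lid: 120 mm tall, 59 mm in diameter (lid 60 mm, the top 20 mm). Second tallest. Grip it about 85 mm above its underside. Origin of this point: on its axis, half-way up (60 mm above its underside); z up along the axis.
- mill_center (a point): Brown wooden pepper mill on the robot's side of the coasters (not the one far off by the hob), metal knob on top: 150 mm tall, foot 58 mm wide; round head 50 mm wide from 109 to 139 mm up, does not turn; knob above. The tallest. Grip it round the head, about 120 mm above its underside. Origin of this point: on its axis, half-way up (75 mm above its underside); z up along the axis.
- mark_a_top (a point): Round dark slate coaster, 92 mm in diameter, 5 mm thick, fixed to the worktop; number 1 of four alike in one straight row, neighbours 105 mm apart (seen from the robot, mark_a is leftmost and mark_d rightmost). This point: centre of its upper face; z up, y along the row from mark_d towards mark_a.
- mark_b_top (a point): Round dark slate coaster, 92 mm in diameter, 5 mm thick, fixed to the worktop; number 2 of four alike in one straight row, neighbours 105 mm apart (seen from the robot, mark_a is leftmost and mark_d rightmost). This point: centre of its upper face; z up, y along the row from mark_d towards mark_a.
- mark_c_top (a point): Round dark slate coaster, 92 mm in diameter, 5 mm thick, fixed to the worktop; number 3 of four alike in one straight row, neighbours 105 mm apart (seen from the robot, mark_a is leftmost and mark_d rightmost). This point: centre of its upper face; z up, y along the row from mark_d towards mark_a.
- mark_d_top (a point): Round dark slate coaster, 92 mm in diameter, 5 mm thick, fixed to the worktop; number 4 of four alike in one straight row, neighbours 105 mm apart (seen from the robot, mark_a is leftmost and mark_d rightmost). This point: centre of its upper face; z up, y along the row from mark_d towards mark_a.
- timer_center (a point): Round kitchen timer with a black dial on a white and steel body, 89 mm in diameter, 48 mm tall; stands free beyond one end of the row (either end), about 0.12 m from the last coaster's centre, and marks the end for the tallest. Not to be moved. This point: on its axis, 24 mm up.
- rest_center (a point): Oval beige stoneware spoon rest, a shallow dish 80 x 124 mm, 12 mm high, lying free beyond the other end of the row, the end for the shortest. Not to be moved. This point: its centre, 6 mm up.

How it is judged:
At the end, for the whole second after the job is handed in: Each container stands on its own coaster, its axis within 15 mm of the coaster's centre, resting on it (height within 4 mm), upright within 0.1 rad, at rest and released: from the timer's end pepper mill, herb tin, salt shaker, spice jar (((horizontal distance between timer_center and mark_a_top below 0.2 m and horizontal distance between jar_center and mark_d_top below 0.015 m and z of jar_center in the frame of mark_d_top between 0.026 and 0.034 m and horizontal distance between salt_center and mark_c_top below 0.015 m and z of salt_center in the frame of mark_c_top between 0.041 and 0.049 m and horizontal distance between tin_center and mark_b_top below 0.015 m and z of tin_center in the frame of mark_b_top between 0.056 and 0.064 m and horizontal distance between mill_center and mark_a_top below 0.015 m and z of mill_center in the frame of mark_a_top between 0.071 and 0.079 m) or (horizontal distance between timer_center and mark_d_top below 0.2 m and horizontal distance between jar_center and mark_a_top below 0.015 m and z of jar_center in the frame of mark_a_top between 0.026 and 0.034 m and horizontal distance between salt_center and mark_b_top below 0.015 m and z of salt_center in the frame of mark_b_top between 0.041 and 0.049 m and horizontal distance between tin_center and mark_c_top below 0.015 m and z of tin_center in the frame of mark_c_top between 0.056 and 0.064 m and horizontal distance between mill_center and mark_d_top below 0.015 m and z of mill_center in the frame of mark_d_top between 0.071 and 0.079 m)) and angle between each of jar_center, salt_center, tin_center, mill_center's own z axis and vertical below 0.1 rad and linear speed of each of jar, salt, tin, mill below 0.02 m/s and contact force between each of jar, salt, tin, mill and the fingers below 0.1 N); the robot touches nothing.
It fails at once if the kitchen timer is pushed more than 15 mm from its place (distance of timer_center from where it was at the start of the episode above 0.015 m).
It fails at once if the spoon rest is pushed more than 15 mm from its place (distance of rest_center from where it was at the start of the episode above 0.015 m).
It also fails if it takes over 99 s, if anything falls off the work surface, if the arm or the gripper's body presses on something with over 40 N, if the wrist force passes 120 N, or if a joint passes its speed limit or range.

## Working session

There is one attempt and no reset: what is moved stays moved. The work goes in short steps, Python scripts to look and compute and a tool call to move; the robot and the scene stay as the last step left them, time stands still between calls to the robot, and variables do not carry over. Pictures are saved under pics/ and viewed, at most 14 in all, crops included, and the job is handed in when it is done.

Besides the shell and the picture viewer there is one more tool, called after "Request:" by a JSON object that holds its "api" and its "payload". servo_tool: Moves the arm, as the interface text tells. Its arguments: {"type":"object","properties":{"increments":{"type":"array","items":{"type":"array","items":{"type":"number"}}},"grip_force":{"type":"number"}},"required":["increments"]}

```bash
mkdir -p pics; cat > h.py <<'E'
import numpy as np, cv2
from workcell import manip
def ray(p,uv,z):
    K,R,t=[np.array(p[k],float) for k in("intrinsics","R","t")]
    d=R.T@np.linalg.inv(K)@np.array([uv[0],uv[1],1.]); c=-R.T@t
    return c+d*(z-c[2])/d[2]
def proj(p,X):
    K,R,t=[np.array(p[k],float) for k in("intrinsics","R","t")]
    q=K@(R@np.array(X)+t); return q[:2]/q[2]
def save(p,n): cv2.imwrite('pics/'+n,p["pixels"][:,:,::-1])
Z=dict(jar_center=.03,salt_center=.045,tin_center=.06,mill_center=.075,mark_a_top=.005,timer_center=.024,rest_center=.006)
E
python3 - <<'E'
from h import *
for n in("scene","top"):
    p=manip.read_camera(n); save(p,n+'0.png')
    print(n,-np.array(p["R"]).T@p["t"])
    for k,z in Z.items():
        for r in manip.tip_of(k,p)[:5]:
            print(k,round(r["score"],2),np.round(r["uv"]),ray(p,r["uv"],z).round(3))
s=manip.observe();print(s["t"],s["eef_pos"],s["tool_rot"],s["width"])
E
```

```text
scene [-0.35389963 -0.68700918  0.69226484]
jar_center 0.58 [322. 262.] [ 0.463 -0.257  0.03 ]
salt_center 0.59 [217. 222.] [0.442 0.061 0.045]
tin_center 0.75 [163. 199.] [0.434 0.261 0.06 ]
mill_center 0.84 [262. 220.] [ 0.48  -0.066  0.075]
mill_center 0.22 [216. 223.] [0.402 0.027 0.075]
mark_a_top 0.87 [243. 200.] [0.645 0.13  0.005]
timer_center 0.63 [353. 247.] [ 0.57  -0.287  0.024]
rest_center 0.6 [217. 186.] [0.668 0.259 0.006]
top [0.41345676 0.02355137 1.50193267]
jar_center 0.6 [338. 221.] [ 0.468 -0.259  0.03 ]
salt_center 0.64 [232. 232.] [0.441 0.074 0.045]
tin_center 0.64 [168. 231.] [0.444 0.27  0.06 ]
mill_center 0.71 [282. 226.] [ 0.453 -0.08   0.075]
mark_a_top 0.95 [210. 167.] [0.651 0.146 0.005]
timer_center 0.85 [346. 191.] [ 0.563 -0.289  0.024]
rest_center 0.68 [172. 160.] [0.675 0.268 0.006]
0.8 [0.28124184 0.61359769 0.24834943] [2.13249471e-01 9.76997781e-01 1.58024268e-06 4.27882568e-06] 0.08510418610529015
```

View pics/scene0.png

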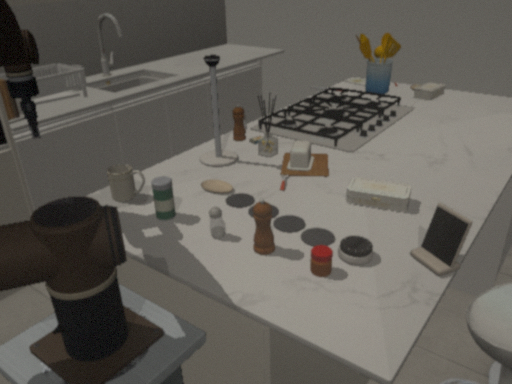

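View pics/top0.png

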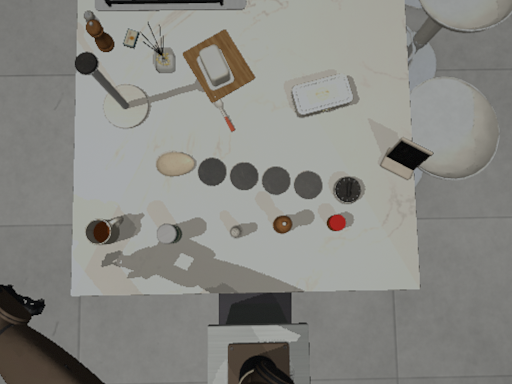

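The timer is on the right, beyond mark_d (top view about 348,190). So the mill goes to d, tin to c, salt to b and jar to a. Next I refine the positions by colour segmentation.

```bash
python3 - <<'E'
from h import *
p=manip.read_camera("top"); im=p["pixels"]; g=im.max(2)
sub=im[150:250,90:370]; cv2.imwrite('pics/topc.png',cv2.resize(sub[:,:,::-1],(784,280),interpolation=cv2.INTER_CUBIC))
m=((g<85)).astype(np.uint8)
n,l,st,c=cv2.connectedComponentsWithStats(m)
for i in range(1,n):
    x,y,w,h,a=st[i]
    if 150<y<205 and a>150: print("dark",st[i],c[i].round(1),ray(p,c[i],.005).round(4))
for k,z in [("jar_center",.06),("salt_center",.09),("tin_center",.12),("mill_center",.15)]:
    print(k,manip.look_for(k,p)[:1])
i=im.astype(int); m=((i[:,:,0]-i[:,:,1]>70)&(i[:,:,0]>110)).astype(np.uint8)
n,l,st,c=cv2.connectedComponentsWithStats(m)
for q in range(1,n):
    if st[q][4]>60 and 200<c[q][1]<250: print("red",st[q],ray(p,c[q],.06).round(4))
E
```

```text
dark [198 158  28  28 591] [211.7 171.3] [0.6367 0.1398 0.005 ]
dark [230 163  28  27 583] [243.7 175.9] [0.6202 0.0363 0.005 ]
dark [263 167  27  27 575] [275.8 180.3] [ 0.6041 -0.0673  0.005 ]
dark [295 172  27  27 540] [308.  184.7] [ 0.588  -0.1713  0.005 ]
dark [335 177  26  26 503] [347.5 189.3] [ 0.5708 -0.299   0.005 ]
jar_center [{'rect': [326.4, 213.1, 17.3, 15.8], 'score': 0.63}]
salt_center [{'rect': [229.1, 227.3, 13.7, 10.8], 'score': 0.63}]
tin_center [{'rect': [155.4, 222.4, 29.6, 18.2], 'score': 0.55}]
mill_center [{'rect': [270.6, 215.7, 23.0, 16.1], 'score': 0.61}]
red [329 215  17  16 210] [ 0.4629 -0.2506  0.06  ]
```

View pics/topc.png

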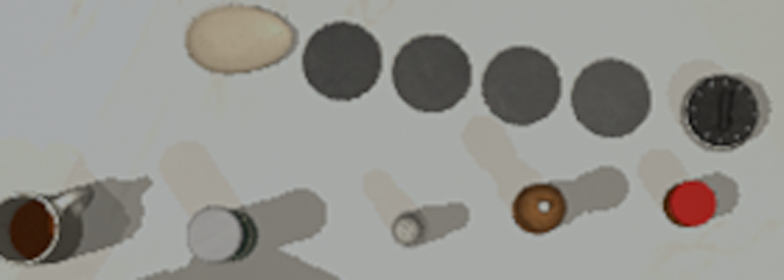

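The crop shows a tin lid at about (216,233), salt cap (408,228), mill head (539,208) with knob (543,206), and jar lid (691,203). I convert these and cross-check them in the scene view.

```bash
python3 - <<'E'
from h import *
p=manip.read_camera("top"); f=lambda u,v:(90+u/2.8-.3,150+v/2.8-.3)
P={}
for k,(u,v),z in [("tin",(216,233.5),.12),("salt",(408,229),.082),("mill",(539,208),.122),("knob",(543.5,206),.147),("jar",(691,203),.06)]:
    P[k]=ray(p,f(u,v),z); print(k,np.round(f(u,v),1),P[k].round(4))
s=manip.read_camera("scene"); im=s["pixels"][:,:,::-1][170:285,100:390].copy()
S=2.7; im=cv2.resize(im,None,fx=S,fy=S,interpolation=cv2.INTER_CUBIC)
def ring(c,z,r,col):
    q=[((proj(s,[c[0]+r*np.cos(a),c[1]+r*np.sin(a),z])+.5-[100,170])*S) for a in np.linspace(0,6.28,40)]
    cv2.polylines(im,[np.int32(q)],True,col,1)
for k,hs in dict(tin=[(0,.029),(.12,.03)],salt=[(0,.022),(.074,.017)],mill=[(0,.029),(.124,.025)],jar=[(0,.026),(.06,.0255)]).items():
    for z,r in hs: ring(P[k],z,r,(255,0,255))
for c in [(.6367,.1398),(.6202,.0363),(.6041,-.0673),(.588,-.1713)]: ring(c,.005,.046,(0,255,0))
cv2.imwrite('pics/ov.png',im); print(im.shape)
E
```

```text
tin [166.8 233.1] [0.4379 0.2646 0.12  ]
salt [235.4 231.5] [0.4397 0.0636 0.082 ]
mill [282.2 224. ] [ 0.4586 -0.0761  0.122 ]
knob [283.8 223.3] [ 0.4597 -0.079   0.147 ]
jar [336.5 222.2] [ 0.4631 -0.2489  0.06  ]
(310, 783, 3)
```

View pics/ov.png

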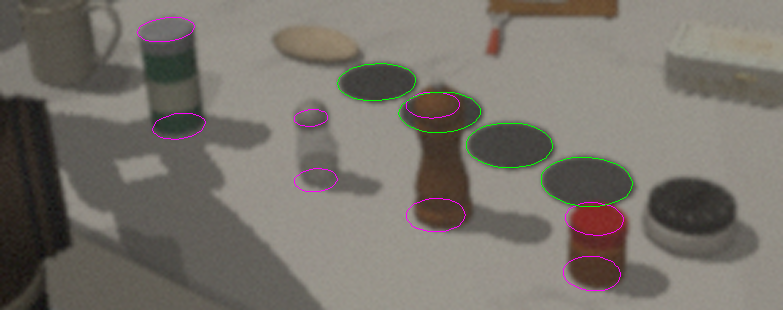

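Rings match the coasters. The jar, salt and mill sit 2–5 mm further right in the scene view, so I use jar (.465,-.251), salt (.441,.062), tin (.438,.264) and mill (.461,-.079). I'll place the jar first and work up to the tallest.

Request:
{"api": "servo_tool", "payload": {"increments": [[0, 0, 0.05, 0.02, -0.04, 0, 1], [0, 0, 0.1, 0.04, -0.08, 0, 1], [0, 0, 0.15, 0.06, -0.12, 0, 1], [0, 0, 0.2, 0.08, -0.16, 0, 1], [0, 0, 0.25, 0.1, -0.2, 0, 1], [0, 0, 0.3, 0.12, -0.24, 0, 1], [0, 0, 0.35, 0.14, -0.28, 0, 1], [0, 0, 0.4, 0.16, -0.32, 0, 1], [0, 0, 0.43, 0.184, -0.36, 0, 1], [0, 0, 0.43, 0.184, -0.36, 0, 1]]}}

```text
t: 2.15
eef_pos: [0.4677, 0.2496, 0.2487]
tool_rot: [0.003, 1.0, -0.001, 0.001]
ft_force: [-0.6, 0.8, -0.2]
width: 0.0854
gripper_force: 0.0
```

Request:
{"api": "servo_tool", "payload": {"increments": [[0, 0, 0, 0, -0.05, 0, 1], [0, 0, 0, 0, -0.1, 0, 1], [0, 0, 0, 0, -0.15, 0, 1], [0, 0, 0, 0, -0.2, 0, 1], [0, 0, 0, 0, -0.25, 0, 1], [0, 0, 0, 0, -0.3, 0, 1], [0, 0, 0, 0, -0.35, 0, 1], [0, 0, 0, 0, -0.4, 0, 1], [0, 0, 0, 0, -0.45, 0, 1], [0, 0, 0, 0, -0.48, 0, 1]]}}

```text
t: 3.15
eef_pos: [0.4651, -0.229, 0.2487]
tool_rot: [0.001, 1.0, -0.0, 0.0]
ft_force: [1.0, -0.0, -0.0]
width: 0.0852
gripper_force: 0.0
```

Request:
{"api": "servo_tool", "payload": {"increments": [[0, 0, 0, 0, -0.025, 0, 1], [0, 0, 0, 0, -0.025, -0.04, 1], [0, 0, 0, 0, -0.025, -0.08, 1], [0, 0, 0, 0, -0.025, -0.12, 1], [0, 0, 0, 0, -0.025, -0.15, 1], [0, 0, 0, 0, -0.025, -0.18, 1], [0, 0, 0, 0, -0.025, -0.205, 1], [0, 0, 0, 0, -0.025, -0.205, 1]]}}

```text
t: 3.95
eef_pos: [0.4631, -0.2488, 0.0396]
tool_rot: [-0.0, 1.0, 0.003, -0.003]
ft_force: [-0.1, 0.6, 0.2]
width: 0.0854
gripper_force: 0.0
```

Request:
{"api": "servo_tool", "payload": {"increments": [[0, 0, 0, 0, 0, 0, 0.5], [0, 0, 0, 0, 0, 0, 0.4], [0, 0, 0, 0, 0, 0, 0.4], [0, 0, 0, 0, 0, 0, 0.4], [0, 0, 0, 0, 0, 0, 0.4], [0, 0, 0, 0, 0, 0, 0.4]], "grip_force": 35}}

```text
t: 4.55
eef_pos: [0.4668, -0.2525, 0.0457]
tool_rot: [-0.0, 1.0, -0.001, 0.002]
ft_force: [-0.2, 0.1, 6.8]
width: 0.0499
gripper_force: 37.0
```

Request:
{"api": "servo_tool", "payload": {"increments": [[0, 0, 0, 0, 0, 0.03, 0.3], [0, 0, 0, 0, 0, 0.07, 0.3], [0, 0, 0, 0, 0, 0.11, 0.3], [0, 0, 0, 0, 0, 0.15, 0.3], [0, 0, 0, 0.02, 0, 0.175, 0.3], [0, 0, 0, 0.04, 0.035, 0.175, 0.3], [0, 0, 0, 0.06, 0.075, 0.175, 0.3], [0, 0, 0, 0.08, 0.12, 0.175, 0.3], [0, 0, 0, 0.1, 0.165, 0.175, 0.3], [0, 0, 0, 0.12, 0.21, 0.175, 0.3]]}}

```text
t: 5.55
eef_pos: [0.5854, -0.0396, 0.2184]
tool_rot: [0.0, 1.0, -0.0, 0.0]
ft_force: [0.8, 0.3, -0.1]
width: 0.0502
gripper_force: 37.0
```

Request:
{"api": "servo_tool", "payload": {"increments": [[0, 0, 0, 0.01, 0.045, 0, 0.3], [0, 0, 0, 0.02, 0.09, 0, 0.3], [0, 0, 0, 0.035, 0.13, 0, 0.3], [0, 0, 0, 0.045, 0.165, 0, 0.3], [0, 0, 0, 0.052, 0.181, 0, 0.3], [0, 0, 0, 0.052, 0.181, -0.04, 0.3], [0, 0, 0, 0.052, 0.181, -0.08, 0.3], [0, 0, 0, 0.052, 0.181, -0.12, 0.3], [0, 0, 0, 0.052, 0.181, -0.14, 0.3], [0, 0, 0, 0.052, 0.181, -0.14, 0.3]]}}

```text
t: 6.55
eef_pos: [0.6338, 0.1386, 0.0734]
tool_rot: [0.0, 1.0, -0.0, -0.005]
ft_force: [-0.1, 0.2, -0.6]
width: 0.0496
gripper_force: 37.0
```

```bash
python3 - <<'E'
from h import *
s=manip.read_camera("scene"); S=4
im=cv2.resize(s["pixels"][:,:,::-1][120:260,150:340],None,fx=S,fy=S,interpolation=cv2.INTER_CUBIC)
e=manip.observe()["eef_pos"]; print(e)
def ring(c,z,r,col):
    q=[((proj(s,[c[0]+r*np.cos(a),c[1]+r*np.sin(a),z])+.5-[150,120])*S) for a in np.linspace(0,6.28,40)]
    cv2.polylines(im,[np.int32(q)],True,col,1)
ring(e,e[2]-.043,.026,(255,0,255)); ring(e,e[2]+.017,.0255,(255,0,255))
cv2.imwrite('pics/jarhold.png',im)
E
```

```text
[0.63584268 0.13882096 0.07637545]
```

View pics/jarhold.png

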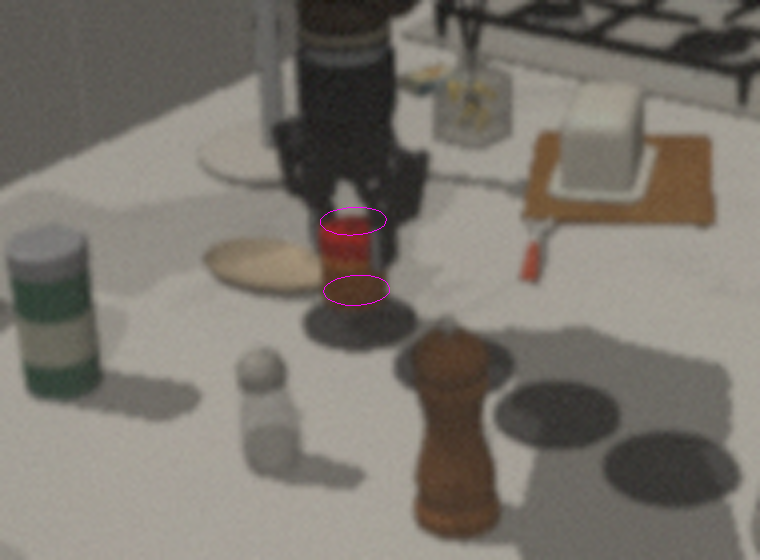

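Request:
{"api": "servo_tool", "payload": {"increments": [[0, 0, 0, 0, 0, -0.012, 0.3], [0, 0, 0, 0, 0, -0.022, 0.3], [0, 0, 0, 0, 0, -0.029, 0.3], [0, 0, 0, 0, 0, -0.029, 0.3], [0, 0, 0, 0, 0, -0.029, 0.3]]}}

```text
t: 7.1
eef_pos: [0.6381, 0.1396, 0.0506]
tool_rot: [-0.0, 1.0, 0.0, 0.001]
ft_force: [-0.8, -1.1, 3.6]
width: 0.0498
gripper_force: 37.7
```

Request:
{"api": "servo_tool", "payload": {"increments": [[0, 0, 0, 0, 0, 0, 0.7], [0, 0, 0, 0, 0, 0, 0.9], [0, 0, 0, 0, 0, 0, 0.9], [0, 0, 0, 0, 0, 0.03, 0.9], [0, 0, 0, 0, 0, 0.07, 0.9], [0, 0, 0, 0, 0, 0.11, 1], [0, 0, 0, -0.03, -0.01, 0.15, 1], [0, 0, 0, -0.07, -0.02, 0.19, 1], [0, 0, 0, -0.11, -0.04, 0.2, 1], [0, 0, 0, -0.15, -0.06, 0.2, 1]]}}

```text
t: 8.1
eef_pos: [0.4873, 0.0793, 0.2527]
tool_rot: [-0.001, 1.0, -0.0, 0.003]
ft_force: [0.8, -0.5, 0.6]
width: 0.0854
gripper_force: 0.0
```

Request:
{"api": "servo_tool", "payload": {"increments": [[0, 0, 0, -0.025, -0.01, 0, 1], [0, 0, 0, -0.046, -0.018, 0, 1], [0, 0, 0, -0.046, -0.018, -0.01, 1], [0, 0, 0, -0.046, -0.018, -0.05, 1], [0, 0, 0, -0.046, -0.018, -0.09, 1], [0, 0, 0, -0.046, -0.018, -0.13, 1], [0, 0, 0, -0.046, -0.018, -0.17, 1], [0, 0, 0, -0.046, -0.018, -0.196, 1], [0, 0, 0, -0.046, -0.018, -0.196, 1]]}}

```text
t: 9.0
eef_pos: [0.4378, 0.0621, 0.0487]
tool_rot: [-0.0, 1.0, 0.001, -0.005]
ft_force: [-0.5, -0.5, 0.2]
width: 0.0855
gripper_force: 0.0
```

Request:
{"api": "servo_tool", "payload": {"increments": [[0, 0, 0, 0, 0, 0, 0.5], [0, 0, 0, 0, 0, 0, 0.4], [0, 0, 0, 0, 0, 0, 0.3], [0, 0, 0, 0, 0, 0, 0.3], [0, 0, 0, 0, 0, 0, 0.3], [0, 0, 0, 0, 0, 0, 0.3]]}}

```text
t: 9.6
eef_pos: [0.4432, 0.0616, 0.0553]
tool_rot: [0.0, 1.0, 0.0, 0.002]
ft_force: [1.2, 2.0, 6.5]
width: 0.0369
gripper_force: 35.0
```

Request:
{"api": "servo_tool", "payload": {"increments": [[0, 0, 0, 0, 0, 0.03, 0.2], [0, 0, 0, 0, 0, 0.06, 0.2], [0, 0, 0, 0.02, 0, 0.06, 0.2], [0, 0, 0, 0.05, -0.01, 0.06, 0.2], [0, 0, 0, 0.09, -0.015, 0.06, 0.2], [0, 0, 0, 0.13, -0.02, 0.06, 0.2], [0, 0, 0, 0.16, -0.025, 0.05, 0.2], [0, 0, 0, 0.179, -0.025, 0.035, 0.2], [0, 0, 0, 0.179, -0.025, 0.025, 0.2], [0, 0, 0, 0.179, -0.025, 0.025, 0.2]]}}

```text
t: 10.6
eef_pos: [0.6179, 0.0368, 0.0756]
tool_rot: [-0.0, 1.0, 0.0, -0.003]
ft_force: [-0.8, 0.0, -1.1]
width: 0.0369
gripper_force: 35.4
```

```bash
cat > v.py <<'E'
from h import *
import sys
def view(n,r,zb,off=.0):
    s=manip.read_camera("scene"); S=4
    im=cv2.resize(s["pixels"][:,:,::-1][120:260,180:370],None,fx=S,fy=S,interpolation=cv2.INTER_CUBIC)
    e=manip.observe()["eef_pos"]; print(e)
    def ring(c,z,r,col):
        q=[((proj(s,[c[0]+r*np.cos(a),c[1]+r*np.sin(a),z])+.5-[180,120])*S) for a in np.linspace(0,6.28,40)]
        cv2.polylines(im,[np.int32(q)],True,col,1)
    ring(e,e[2]-zb,r,(255,0,255))
    for c in [(.6367,.1398),(.6202,.0363),(.6041,-.0673),(.588,-.1713)]: ring(c,.005,.046,(0,255,0))
    ring((.6367,.1398),.005,.026,(0,255,255));ring((.6367,.1398),.065,.0255,(0,255,255))
    cv2.imwrite('pics/'+n,im)
view(sys.argv[1],float(sys.argv[2]),float(sys.argv[3]))
E
python3 v.py salt.png .022 .053
```

```text
[0.61814822 0.03685484 0.07668681]
```

View pics/salt.png

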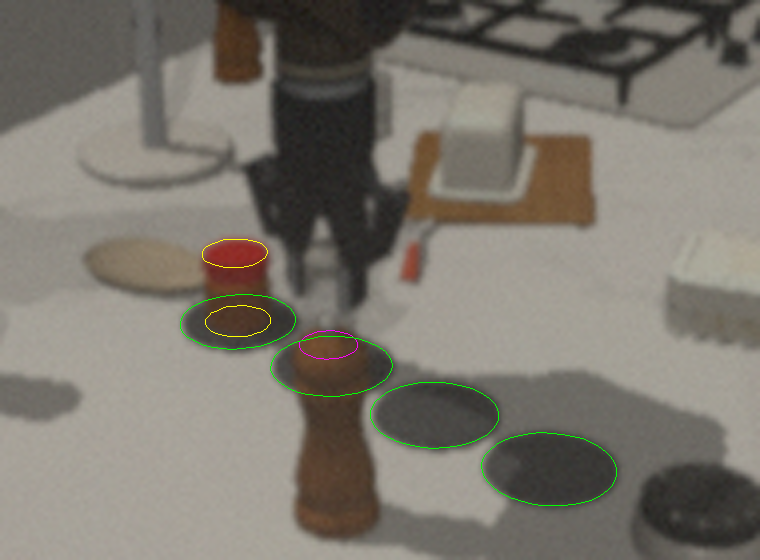

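The jar stands centred on mark_a and its rings match. The salt is held over mark_b, so I lower and release it.

Request:
{"api": "servo_tool", "payload": {"increments": [[0, 0, 0, 0, 0, -0.01, 0.2], [0, 0, 0, 0, 0, -0.0195, 0.2], [0, 0, 0, 0, 0, -0.0195, 0.2], [0, 0, 0, 0, 0, -0.0195, 0.2], [0, 0, 0, 0, 0, -0.0195, 0.6], [0, 0, 0, 0, 0, -0.0195, 0.8], [0, 0, 0, 0, 0, -0.0195, 0.8], [0, 0, 0, 0, 0, 0.02, 0.8], [0, 0, 0, 0, 0, 0.065, 0.8], [0, 0, 0, 0, 0, 0.11, 1]]}}

```text
t: 11.65
eef_pos: [0.6194, 0.0366, 0.1885]
tool_rot: [-0.0, 1.0, 0.0, -0.001]
ft_force: [-0.3, 0.4, 0.2]
width: 0.0808
gripper_force: 0.0
```

Request:
{"api": "servo_tool", "payload": {"increments": [[0, 0, 0, -0.02, 0.01, 0.03, 1], [0, 0, 0, -0.05, 0.03, 0.06, 1], [0, 0, 0, -0.08, 0.06, 0.06, 1], [0, 0, 0, -0.11, 0.095, 0.06, 1], [0, 0, 0, -0.135, 0.13, 0.06, 1], [0, 0, 0, -0.16, 0.17, 0.06, 1], [0, 0, 0, -0.175, 0.21, 0.06, 1], [0, 0, 0, -0.182, 0.228, 0.06, 1], [0, 0, 0, -0.182, 0.228, 0.06, 1]]}}

```text
t: 12.55
eef_pos: [0.4368, 0.2665, 0.2479]
tool_rot: [-0.002, 1.0, 0.0, -0.0]
ft_force: [-0.4, -0.8, -0.8]
width: 0.0856
gripper_force: 0.0
```

Request:
{"api": "servo_tool", "payload": {"increments": [[0, 0, 0, 0, 0, -0.04, 1], [0, 0, 0, 0, 0, -0.08, 1], [0, 0, 0, 0, 0, -0.12, 1], [0, 0, 0, 0, 0, -0.15, 1], [0, 0, 0, 0, 0, -0.165, 1], [0, 0, 0, 0, 0, -0.165, 1], [0, 0, 0, 0, 0, -0.165, 0.6], [0, 0, 0, 0, 0, -0.165, 0.5], [0, 0, 0, 0, 0, -0.165, 0.5], [0, 0, 0, 0, 0, -0.165, 0.5]]}}

```text
t: 13.55
eef_pos: [0.4395, 0.265, 0.0851]
tool_rot: [-0.0, 1.0, 0.0, 0.002]
ft_force: [1.6, -0.5, 3.8]
width: 0.0589
gripper_force: 37.3
```

Request:
{"api": "servo_tool", "payload": {"increments": [[0, 0, 0, 0, 0, 0, 0.4], [0, 0, 0, 0, 0, 0, 0.4], [0, 0, 0, 0, 0, 0.03, 0.4], [0, 0, 0, 0, 0, 0.07, 0.4], [0, 0, 0, 0, 0, 0.1, 0.4], [0, 0, 0, 0.01, -0.02, 0.12, 0.4], [0, 0, 0, 0.03, -0.06, 0.12, 0.4], [0, 0, 0, 0.05, -0.1, 0.12, 0.4], [0, 0, 0, 0.07, -0.14, 0.12, 0.4], [0, 0, 0, 0.09, -0.18, 0.12, 0.4]]}}

```text
t: 14.55
eef_pos: [0.528, 0.0832, 0.2026]
tool_rot: [-0.0, 1.0, 0.0, -0.001]
ft_force: [0.3, 0.5, -1.1]
width: 0.0582
gripper_force: 38.4
```

Request:
{"api": "servo_tool", "payload": {"increments": [[0, 0, 0, 0.02, -0.04, 0, 0.4], [0, 0, 0, 0.035, -0.08, 0, 0.4], [0, 0, 0, 0.05, -0.115, 0, 0.4], [0, 0, 0, 0.065, -0.14, 0, 0.4], [0, 0, 0, 0.076, -0.152, 0, 0.4], [0, 0, 0, 0.076, -0.152, -0.02, 0.4], [0, 0, 0, 0.076, -0.152, -0.06, 0.4], [0, 0, 0, 0.076, -0.152, -0.085, 0.4], [0, 0, 0, 0.076, -0.152, -0.095, 0.4], [0, 0, 0, 0.076, -0.152, -0.095, 0.4]]}}

```text
t: 15.55
eef_pos: [0.6028, -0.0663, 0.1061]
tool_rot: [-0.0, 1.0, 0.001, -0.002]
ft_force: [-0.2, 0.5, -1.4]
width: 0.0585
gripper_force: 38.4
```

```bash
python3 v.py tin.png .0295 .083
```

```text
[ 0.60412674 -0.06677438  0.10814795]
```

View pics/tin.png

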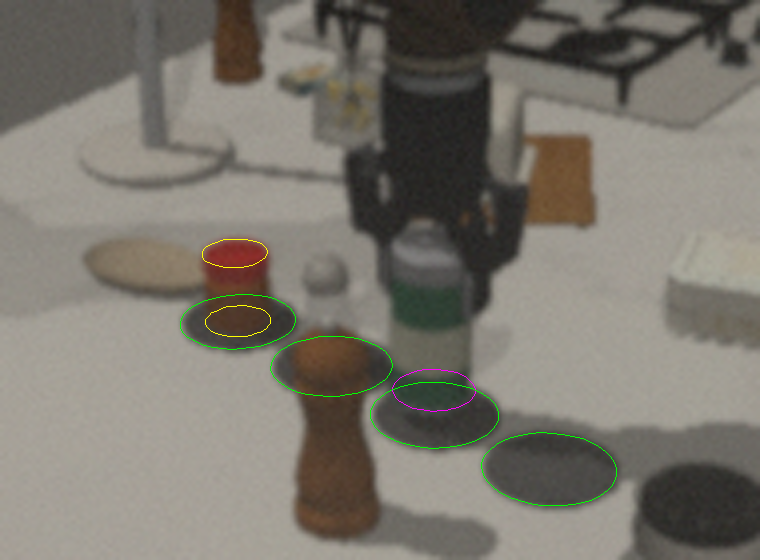

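The salt stands on mark_b. The tin's base sits on its ring over mark_c, so I lower and release it, then go to the mill.

Request:
{"api": "servo_tool", "payload": {"increments": [[0, 0, 0, 0, 0, -0.01, 0.4], [0, 0, 0, 0, 0, -0.0195, 0.4], [0, 0, 0, 0, 0, -0.0195, 0.4], [0, 0, 0, 0, 0, -0.0195, 0.4], [0, 0, 0, 0, 0, -0.0195, 0.8], [0, 0, 0, 0, 0, -0.0195, 0.9], [0, 0, 0, 0, 0, -0.0195, 0.9], [0, 0, 0, 0, 0, 0.02, 0.9], [0, 0, 0, 0, 0, 0.065, 0.9], [0, 0, 0, 0, 0, 0.11, 1]]}}

```text
t: 16.6
eef_pos: [0.6036, -0.0674, 0.2191]
tool_rot: [-0.0, 1.0, 0.0, -0.001]
ft_force: [1.2, -0.2, -0.0]
width: 0.0851
gripper_force: 0.0
```

Request:
{"api": "servo_tool", "payload": {"increments": [[0, 0, 0, -0.02, 0, 0.03, 1], [0, 0, 0, -0.06, 0, 0.03, 1], [0, 0, 0, -0.1, -0.01, 0.03, 1], [0, 0, 0, -0.13, -0.012, 0.03, 1], [0, 0, 0, -0.143, -0.012, 0.03, 1], [0, 0, 0, -0.143, -0.012, 0.0, 1], [0, 0, 0, -0.143, -0.012, -0.04, 1], [0, 0, 0, -0.143, -0.012, -0.08, 1], [0, 0, 0, -0.143, -0.012, -0.1, 1], [0, 0, 0, -0.143, -0.012, -0.1, 1]]}}

```text
t: 17.6
eef_pos: [0.4584, -0.0785, 0.1148]
tool_rot: [-0.0, 1.0, 0.001, -0.004]
ft_force: [0.0, 0.2, 0.1]
width: 0.0856
gripper_force: 0.0
```

Request:
{"api": "servo_tool", "payload": {"increments": [[0, 0, 0, 0, 0, 0, 0.6], [0, 0, 0, 0, 0, 0, 0.5], [0, 0, 0, 0, 0, 0, 0.4], [0, 0, 0, 0, 0, 0, 0.4], [0, 0, 0, 0, 0, 0, 0.3], [0, 0, 0, 0, 0, 0, 0.3], [0, 0, 0, 0, 0, 0, 0.3]]}}

```text
t: 18.3
eef_pos: [0.4628, -0.0801, 0.1207]
tool_rot: [-0.0, 1.0, -0.001, 0.002]
ft_force: [-0.0, -0.3, 6.3]
width: 0.0463
gripper_force: 35.9
```

Request:
{"api": "servo_tool", "payload": {"increments": [[0, 0, 0, 0, 0, 0.03, 0.3], [0, 0, 0, 0, 0, 0.06, 0.3], [0, 0, 0, 0.02, -0.015, 0.065, 0.3], [0, 0, 0, 0.05, -0.035, 0.065, 0.3], [0, 0, 0, 0.08, -0.06, 0.065, 0.3], [0, 0, 0, 0.11, -0.08, 0.06, 0.3], [0, 0, 0, 0.127, -0.092, 0.05, 0.3], [0, 0, 0, 0.127, -0.092, 0.035, 0.3], [0, 0, 0, 0.127, -0.092, 0.025, 0.3], [0, 0, 0, 0.127, -0.092, 0.025, 0.3]]}}

```text
t: 19.3
eef_pos: [0.5856, -0.1698, 0.1401]
tool_rot: [-0.0, 1.0, 0.002, -0.003]
ft_force: [-0.4, 0.3, -1.5]
width: 0.0466
gripper_force: 36.7
```

```bash
python3 v.py mill.png .029 .118
```

```text
[ 0.5864242  -0.17009434  0.14151238]
```

View pics/mill.png

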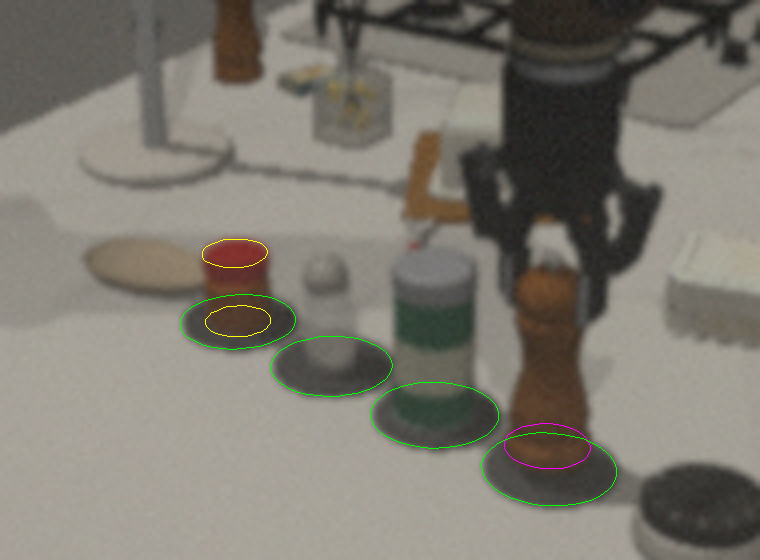

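All three stand on their coasters, and the mill is upright over mark_d. I lower and release it, then back away.

Request:
{"api": "servo_tool", "payload": {"increments": [[0, 0, 0, 0, 0, -0.01, 0.3], [0, 0, 0, 0, 0, -0.0195, 0.3], [0, 0, 0, 0, 0, -0.0195, 0.3], [0, 0, 0, 0, 0, -0.0195, 0.3], [0, 0, 0, 0, 0, -0.0195, 0.7], [0, 0, 0, 0, 0, -0.0195, 0.8], [0, 0, 0, 0, 0, -0.0195, 0.8], [0, 0, 0, 0, 0, 0.02, 0.8], [0, 0, 0, 0, 0, 0.065, 0.8], [0, 0, 0, 0, 0, 0.11, 1]]}}

```text
t: 20.35
eef_pos: [0.5875, -0.1711, 0.2536]
tool_rot: [-0.0, 1.0, 0.001, -0.001]
ft_force: [1.4, -0.5, -0.1]
width: 0.081
gripper_force: 0.0
```

Request:
{"api": "servo_tool", "payload": {"increments": [[0, 0, 0, -0.03, 0, 0.03, 1], [0, 0, 0, -0.07, 0, 0.03, 1], [0, 0, 0, -0.1, -0.03, 0.03, 1], [0, 0, 0, -0.11, -0.07, 0.03, 1], [0, 0, 0, -0.12, -0.12, 0.03, 1], [0, 0, 0, -0.13, -0.16, 0.03, 1], [0, 0, 0, -0.14, -0.2, 0.03, 1], [0, 0, 0, -0.15, -0.24, 0.03, 1], [0, 0, 0, -0.15, -0.24, 0.03, 1], [0, 0, 0, -0.15, -0.24, 0.03, 1]]}}

```text
t: 21.35
eef_pos: [0.4376, -0.4118, 0.2825]
tool_rot: [0.001, 1.0, 0.001, -0.0]
ft_force: [0.6, 0.1, -0.6]
width: 0.0855
gripper_force: 0.0
```

```bash
python3 - <<'E'
from h import *
p=manip.read_camera("top"); S=5
im=cv2.resize(p["pixels"][:,:,::-1][140:215,185:345],None,fx=S,fy=S,interpolation=cv2.INTER_CUBIC)
C=[(.6367,.1398),(.6202,.0363),(.6041,-.0673),(.588,-.1713)]
for c,(z,r) in zip(C,[(.065,.0255),(.082,.017),(.125,.03),(.129,.025)]):
    for z,r,col in [(z,r,(255,0,255)),(.005,.046,(0,255,0))]:
        q=[((proj(p,[c[0]+r*np.cos(a),c[1]+r*np.sin(a),z])+.5-[185,140])*S) for a in np.linspace(0,6.28,40)]
        cv2.polylines(im,[np.int32(q)],True,col,1)
cv2.imwrite('pics/final.png',im)
E
```

```text
(no output)
```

View pics/final.png

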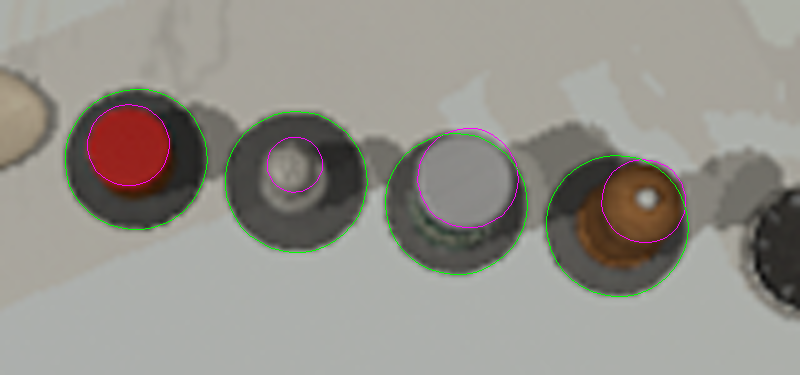

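All four lids match the expected rings to within about 3 mm: jar (128,145), salt (290,166), tin (467,180) and mill (643,202). The timer and spoon rest look undisturbed. Handing in.

```bash
python3 -c "
from workcell import manip
print(manip.job_done())"
```

```text
the job is handed in; nothing more can be done
None
```

The job is handed in with no verdict returned: from the timer's end the pepper mill, herb tin, salt shaker and spice jar stand upright on their coasters, each within about 3 mm of centre in the last picture, with the timer and spoon rest looking undisturbed.

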